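Clamp a brass valve body with a U-strap and wing nut

ROBOT

A 7-joint arm with a two-finger parallel gripper is mounted at the origin on the work surface. World frame = base frame: x ahead of the robot, y to its left, z up, the work surface at z = 0. Lengths are in m, angles in rad, forces in N, time in s.
With the tool pointing down it reaches from about 0.4 to 0.875 m from the base axis. Payload 6.5 kg.
Tool frame: the origin (TCP) lies on the centre line of the jaws, within the pads' length; the fingertips stand arm.nose_length ahead of it and the grasp point (between the pads) lies 3 mm ahead of it (arm.nose_length is the distance from the TCP to the fingertips, in m); z points along the fingers, y is the direction in which the jaws open and shut (so a half turn about z gives the same grasp; the last joint's range is limited). The gripper opens to 85 mm and grips with 20 to 120 N. Pads are 22 mm wide; open, the fingers measure 114 mm over their backs; the gripper's body (76 mm by 85 mm) begins 54 mm behind the grasp point. The pads swing forward as they close: fully open they stand 13 mm farther back than shut.
Start: joints at [1.16, 0.536, -0.004, 1.538, 0.003, 1.067, -0.071], TCP at [0.22, -0.612, 0.253] pointing down, gripper open.
Joint ranges: [-2.7, 2.7], [-0.37, 2.16], [-1.27, 1.26], [0.24, 2.4], [-1.31, 4.45], [0.19, 1.91], [-2.76, 2.76]. Speed limits (rad/s): [2.39, 2.39, 3.14, 3.14, 3.14, 3.14, 3.14].

INTERFACE

Orientations are given as a 3x3 rotation matrix whose columns are the frame's x, y, z axes.
In Python, from bench import arm, eyes, order gives the robot as it stands. The module is installed in compiled form; this text tells all that it offers.
- The arm moves only by the tool send_rows, never from a script. Its argument "rows" is a list that holds one entry, the list of rows, each a list of 7 numbers: the shift along the world's x, y, z in cm, then the turn, a rotation vector about the world's x, y, z in rad, then the opening, from 0 (shut) to 1 (fully open). In form: [[[x, y, z, wx, wy, wz, claw], ...]]. A call has 1 to 12 rows; each row is the pose to reach, as a shift and turn from the pose commanded when the call began; what a row does not reach only later rows make up. A row lasts 1/10 s, in which the tool goes at most 50 mm and 8.59 degrees, less where a joint would pass 70% of its speed; a pose out of reach is approached as far as the arm can. A call with a gripper value outside its range is refused whole. The fingers move at their own pace and stop on an object; "newtons" is the grip in N (left out, the last holds). Time passes only in rows, so rows that repeat a pose let the fingers close. It gives the time, the measured TCP pose, the force and the opening at its end, in the units of the state.
- arm.observe(): the state, without advancing time (a new reading comes with each control period).
- eyes.get_image(name): name is "scene" or "side" or "wrist"; returns a dict with "frame" (480x640x3 uint8, red, green, blue), "mtx" (3x3 intrinsics, pixels), "origin" and "attitude" of the camera in the world. Camera axes: x right, y up, looking along -z (the intrinsics and any distortion apply to the point x, -y, -z); pixel columns grow to the right and rows downward; lengths in m; the calibration is good to about 2 mm. A picture is of the moment at which its call begins. There is no depth.
- order.sign_off(): hands the job in, once; it reports no verdict.
The state is a dict: "time_s": time; "joint_pos": joint angles; "joint_velocities": joint speeds; "effort": joint torques, N m; "ee_pos": TCP position; "eef_rot": TCP orientation; "force": force on the tool from outside, world axes, zero at the start; "ft_torque": the same for the moment, N m; "grip_width": opening from 0.0 (shut) to 1.0 (fully open).
Only numpy, scipy, OpenCV 4.12 (cv2) and the standard library are available. Lean on these libraries where they do the work, as an engineer would, in place of code of your own. Each camera call takes 0.05 s, during which the arm holds its last target. There are 200 camera calls.

TASK

Clamp the brass valve body that stands in the nest of the green fixture: with a fingertip push the steel U-strap by its heel fully home, so that its fork straddles the stem, then spin the brass wing nut down with repeated clockwise fingertip strokes on its wings until it is finger-tight on the strap, without forcing it. Push only: the valve body stays down in its nest, and the other things on the bench are left where they are.

Things in the scene. Friction and masses are not known exactly. Their poses are not given: they have to be found in the camera images.
- fixture: Clamping fixture bolted to the bench. Green base plate, 18 mm high, from x -110 to +120, y -45 to +45 mm. Origin on the bench below the steel stud's axis, z up; its x axis points from the stud to the nest (axis at x +54 mm). Stud 14 mm across, ends 74 mm above the bench. Dark heel block under the strap: x -64 to -38 mm, 46 mm wide, top 34.5 mm above the bench.
- strap (a joint): Slide of the steel U-strap along the fixture's +x, in m: 0 drawn back, 0.030 fully home (end stop). Strap 140 x 46 x 12 mm, its underside 34.5 and its top 46.5 mm above the bench; slot 20 mm wide, open at the toe. It takes about 2 N to push and stays where it is left.
- strap_heel (a point): Centre of the strap's upright heel face (the end away from the valve body), 40.5 mm above the bench. The face is 46 mm wide, 12 mm high and looks to the fixture's -x. It lies at fixture x = -100 mm plus the slide.
- wingnut (a joint): Turn of the wing nut, in rad, growing as it turns clockwise seen from above; it goes down 3 mm a turn. At 7.5 it is seated on the strap and turns no further (hard stop). It starts between 0 and 3. The thread is loose: 0.03 Nm (1 to 2 N at the wings) turns it, and it stays where it is left.
- wing (a point): Centre of one of the brass wing nut's two ears, 23 mm from the stud's axis (the other is straight opposite); x axis outward along the wing, z up. An ear is an upright disc 24 mm across, 5.5 mm thick, flat faces along the radius; 70 mm over both wings. Seated, this point is 69 mm above the bench; loose, up to 3.6 mm higher. Hub 24 mm across, washer 34 mm; the foot is 22.5 mm below this point.
- valve: The brass valve body to be clamped, 0.3 kg, loose in the fixture's round nest: flange 56 mm across, step 44 mm across up to 14 mm, stem 15 mm across up to 48 mm, nipple 10 mm across up to 60 mm. Origin at the centre of its underside, 20 mm above the bench. Its stem begins 46.5 mm from the stud's axis: a finger does not pass between it and the turning wings.
- valve_b: Brass valve body loose, the same as the one in the nest, standing on the bench (origin at the centre of its underside). Bystander, to be left alone.
- valve_c: Brass valve body loose, the same as the one in the nest, standing on the bench (origin at the centre of its underside). Bystander, to be left alone.
- spanner: Steel open-ended spanner, 150 mm long, lying on the bench beyond the fixture. Bystander, to be left alone.
- tape_reel: Red reel of sealing tape, 53 mm across, 14 mm high, lying flat on the bench. Bystander, to be left alone.
- cap: Orange plastic cap, 30 mm across, 12 mm high, on the bench. Bystander, to be left alone.
- nipple: Brass nipple, 19 mm across, 34 mm high, standing on the bench. Bystander, to be left alone.
Mind the look-alikes: they are no part of the job. There is more than one size of the fixture; the job needs the larger.

How it is judged:
By the outcome, as a careful person would: the job done as asked, in the order asked, and still so for the second after the job is handed in, with the robot touching nothing.
It also fails if it takes over 72 s, if anything falls off the work surface, if the arm or the gripper's body presses on something with over 40 N, if the wrist force passes 120 N, or if a joint passes its speed limit or range.

## Working session

There is one attempt and no reset: what is moved stays moved. The work goes in short steps, Python scripts to look and compute and a tool call to move; the robot and the scene stay as the last step left them, time stands still between calls to the robot, and variables do not carry over. Pictures are saved under pics/ and viewed, about 8 in all and at most 12, crops included, and the job is handed in when it is done.

Besides the shell and the picture viewer there is one more tool, called after ">>>" as name(argument=value, ...) on one line, values as JSON. send_rows: Moves the arm, as the interface text tells. Its arguments: {"type":"object","properties":{"rows":{"type":"array"},"newtons":{"type":"number"}},"required":["rows"]}

```bash
mkdir -p pics
cat > h.py <<'E'
import numpy as np, cv2
from bench import arm, eyes, order
def shot(n,f):
    d=eyes.get_image(n); cv2.imwrite(f'pics/{f}.png',cv2.cvtColor(d['frame'],cv2.COLOR_RGB2BGR))
    np.savez(f'pics/{f}.npz',m=d['mtx'],o=d['origin'],a=d['attitude']); return d
def ld(f): d=np.load(f'pics/{f}.npz'); return d['m'],d['o'],d['a']
def ray(c,u,v):
    m,o,a=c; p=np.linalg.solve(m,[u,v,1]); return o,a@np.array([p[0],-p[1],-p[2]])
def atz(c,u,v,z):
    o,r=ray(c,u,v); return o+r*(z-o[2])/r[2]
def proj(c,P):
    m,o,a=c; q=a.T@(np.asarray(P)-o); q=m@np.array([q[0],-q[1],-q[2]]); return q[:2]/q[2]
E
python3 - <<'E'
from h import *
a=shot('scene','s1');b=shot('side','d1');s=arm.observe()
print({k:np.round(v,3).tolist() for k,v in s.items()},arm.nose_length,a.keys())
for d in(a,b):print(np.round(d['mtx'],1).tolist(),np.round(d['origin'],3),np.round(d['attitude'],2).tolist())
E
```

```text
{'time_s': 0.1, 'joint_pos': [1.16, 0.537, -0.004, 1.539, 0.003, 1.067, -0.071], 'joint_velocities': [0.0, -0.001, -0.0, -0.002, 0.001, -0.001, -0.001], 'effort': [0.003, -58.457, 1.052, -25.978, 0.013, 0.005, -0.0], 'ee_pos': [0.22, -0.611, 0.252], 'eef_rot': [[0.941, 0.338, -0.001], [0.338, -0.941, 0.001], [-0.0, -0.002, -1.0]], 'force': [0.22, -0.997, 0.253], 'ft_torque': [-0.009, 0.007, 0.026], 'grip_width': 1.001} 0.022 dict_keys(['frame', 'mtx', 'origin', 'attitude'])
[[438.5, 0.0, 325.3], [0.0, 438.5, 239.0], [0.0, 0.0, 1.0]] [1.041 0.231 0.525] [[-0.41, -0.57, 0.71], [0.91, -0.25, 0.32], [-0.01, 0.78, 0.63]]
[[458.1, 0.0, 318.3], [0.0, 458.1, 234.0], [0.0, 0.0, 1.0]] [ 0.264 -0.576  0.684] [[0.92, 0.27, -0.28], [-0.39, 0.65, -0.65], [0.01, 0.71, 0.71]]
```

View pics/s1.png

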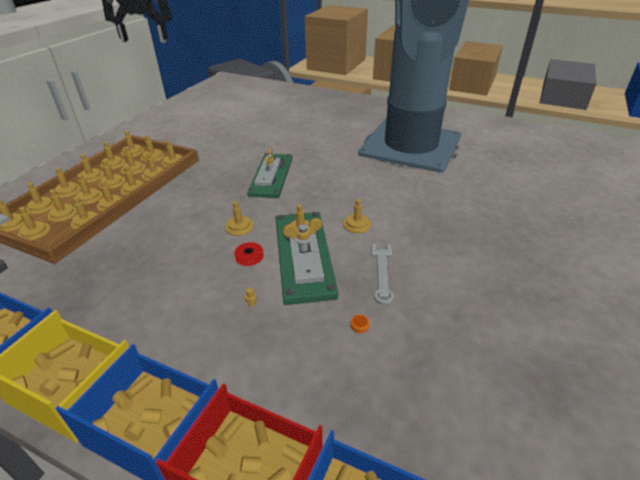

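View pics/d1.png

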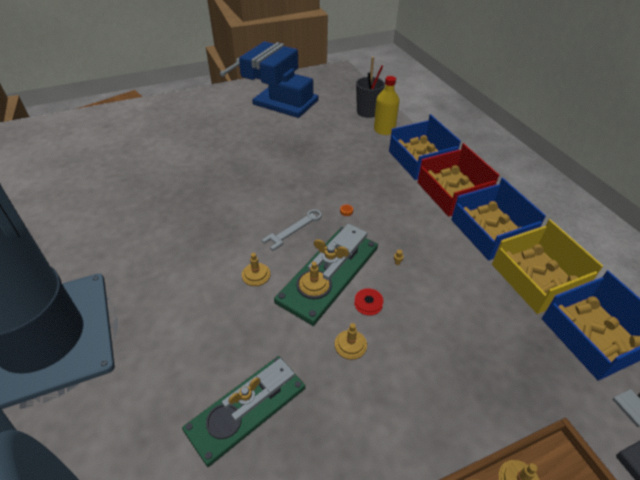

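Two candidate fixtures: scene (305,255) / side (327,275), with a valve in the nest, and scene (270,175) / side (245,410), which is smaller and looks empty. I'll check the first in close crops.

Run:
```python
from h import *
a=cv2.imread('pics/s1.png')[195:315,235:395];b=cv2.imread('pics/d1.png')[210:330,260:420]
cv2.imwrite('pics/c1.png',np.vstack([cv2.resize(x,None,fx=5,fy=5,interpolation=cv2.INTER_CUBIC) for x in(a,)]))
cv2.imwrite('pics/c2.png',cv2.resize(b,None,fx=5,fy=5,interpolation=cv2.INTER_CUBIC))
```

```text
(no output)
```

View pics/c1.png

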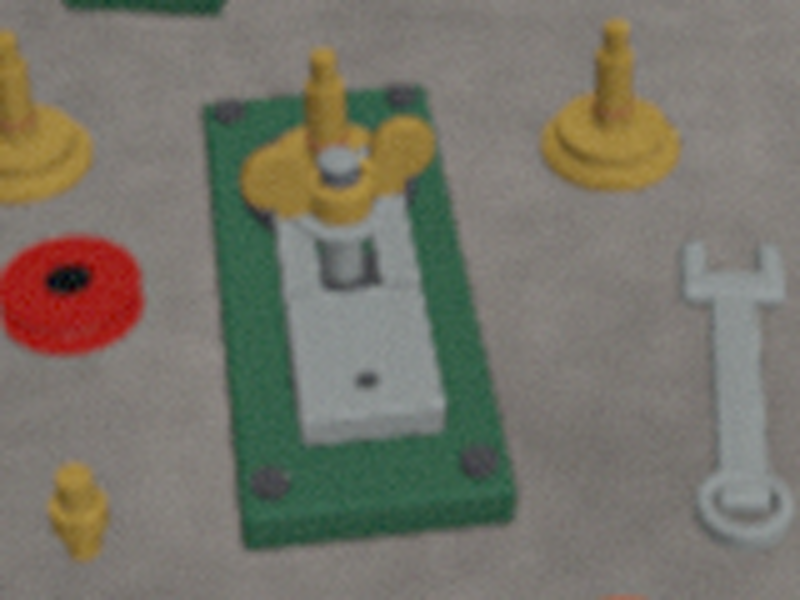

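View pics/c2.png

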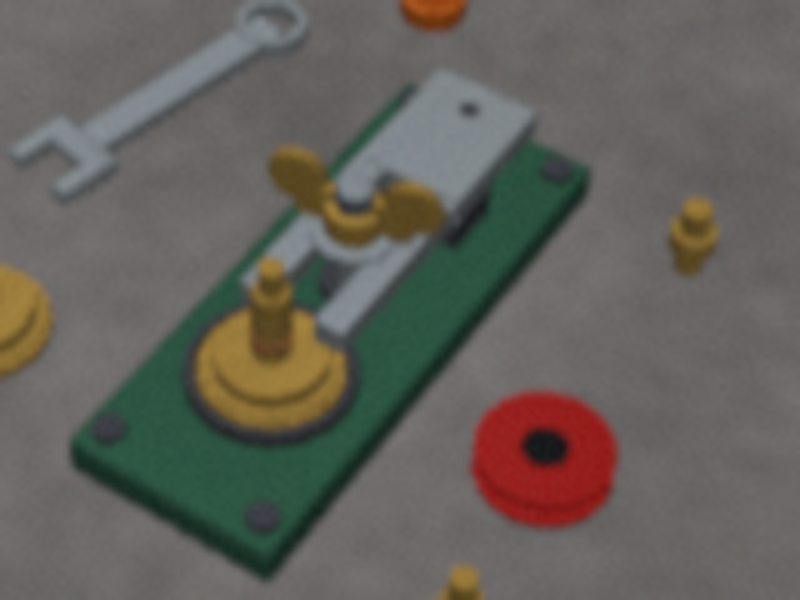

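```bash
cat > fit.py <<'E'
from h import *
from scipy.optimize import least_squares
S=ld('s1');D=ld('d1')
B=[(.12,.045),(.12,-.045),(-.11,-.045),(-.11,.045)]
ps=[(207,103),(425,88),(512,500),(245,527)]; pd=[(268,568),(75,448),(410,88),(585,180)]
s=lambda p:np.array(p)/5+[235,195]; d=lambda p:np.array(p)/5+[260,210]
def W(q,x,y,z): c,n=np.cos(q[2]),np.sin(q[2]); return [q[0]+c*x-n*y,q[1]+n*x+c*y,z]
def r(q,cams=(0,1)):
    o=[]
    for b,u,v in zip(B,ps,pd):
        P=W(q,*b,.018); o+=[proj(S,P)-s(u)]*(0 in cams)+[proj(D,P)-d(v)]*(1 in cams)
    return np.ravel(o)
E
python3 - <<'E'
from fit import *
for c in((0,1),(0,),(1,)):
    f=least_squares(r,[.6,-.1,3.],args=(c,));q=f.x;print(q,np.round(f.fun,1))
q=least_squares(r,[.6,-.1,3.]).x; np.save('q.npy',q)
c,n=np.cos(q[2]),np.sin(q[2]); R=np.array([[c,n],[-n,c]])
L=lambda P:np.round(R@(P[:2]-q[:2])*1e3,1)
print('heel',[L(atz(S,*s(u),.0465)) for u in((303,437),(303,418),(443,402))],[L(atz(D,*d(u),.0465)) for u in((440,70),(535,115))])
print('wing',[L(atz(S,*s(u),.0715)) for u in((277,178),(405,145))],[L(atz(D,*d(u),.0715)) for u in((300,172),(413,210))])
print('stud',L(atz(S,*s((342,160)),.074)),L(atz(D,*d((355,183)),.074)))
for n_,u,v in(('b',(615,170),(0,0)),('cap',(620,597),(435,10))): print(n_,L(atz(S,*s(u),0)))
for nm,u in(('reel',(545,470)),('nip',(690,265)),('spanner',(60,190)),('spanner2',(270,25))): print(nm,L(atz(D,*d(u),0)))
E
```

```text
[ 0.51512723 -0.05425248  3.70909406] [-2.  -1.8  0.8 -2.6 -0.7 -2.7 -1.4 -2.6  0.6 -3.4  0.  -2.8 -2.1 -2.8
  2.6 -3.5]
[ 0.52034887 -0.04951741  3.70150001] [-0.8  0.   0.8 -0.7  1.6 -0.1 -1.6  0.3]
[ 0.51169647 -0.05980241  3.7133516 ] [ 0.5  0.6 -2.1  0.5 -0.6 -0.7  2.2 -1.4]
heel [array([-108.1,   21.7]), array([-99.7,  21. ]), array([-99. , -23.4])] [array([-93.1, -21.5]), array([-92.8,  22.9])]
wing [array([-8.5, 20.4]), array([  3.5, -24.7])] [array([  5.9, -22.2]), array([-1.9, 22.4])]
stud [-5.1 -2.1] [ 0.9 -1.2]
b [  69.5 -114.7]
cap [-146.6  -72.5]
reel [22.3 98.9]
nip [-97.6  95.8]
spanner [  14.  -135.1]
spanner2 [-117.1 -121.8]
```

>>> send_rows(rows=[[[30, 49, 0, 0, 0, 0.22, 0], [30, 49, 0, 0, 0, 0.22, 0], [30, 49, 0, 0, 0, 0.22, 0], [30, 49, 0, 0, 0, 0.22, 0], [30, 49, 0, 0, 0, 0.22, 0], [30, 49, 0, 0, 0, 0.22, 0], [30, 49, 0, 0, 0, 0.22, 0], [30, 49, 0, 0, 0, 0.22, 0], [30, 49, 0, 0, 0, 0.22, 0], [30, 49, 0, 0, 0, 0.22, 0], [30, 49, 0, 0, 0, 0.22, 0], [30, 49, 0, 0, 0, 0.22, 0]]], newtons=60)

```text
time_s: 1.3
ee_pos: [0.5215, -0.1165, 0.2533]
eef_rot: [[0.842, 0.54, 0.001], [0.54, -0.842, 0.002], [0.002, -0.001, -1.0]]
force: [0.2, 0.1, -0.2]
grip_width: -0.0
```

>>> send_rows(rows=[[[4, 7, 0, 0, 0, 0, 0], [7, 11, 0, 0, 0, 0, 0], [7, 11, 0, 0, 0, 0, 0], [7, 11, 0, 0, 0, 0, 0], [7, 11, 0, 0, 0, 0, 0]]])

```text
time_s: 1.8
ee_pos: [0.5894, -0.0114, 0.2527]
eef_rot: [[0.844, 0.536, -0.001], [0.536, -0.844, -0.0], [-0.001, -0.0, -1.0]]
force: [-0.6, -0.4, -0.8]
grip_width: -0.001
```

Run:
```python
from h import *
d=shot('wrist','w1');shot('scene','s2');s=arm.observe();print(s['ee_pos'],d['origin'],d['attitude'].round(3),d['mtx'])
S=ld('s2')
w=cv2.imread('pics/w1.png'); x=cv2.imread('pics/s2.png')
p=s['ee_pos']+s['eef_rot'][:,2]*.022; u=proj(S,p); print(u)
u=u.astype(int); c=x[max(0,u[1]-60):u[1]+60,u[0]-80:u[0]+80]
cv2.imwrite('pics/v1.png',np.vstack([cv2.resize(w,(720,540))]))
cv2.imwrite('pics/v2.png',cv2.resize(c,None,fx=5,fy=5)); print(u-[80,60])
```

```text
[ 0.58900703 -0.01339258  0.2529117 ] [0.65705235 0.03208261 0.37333084] [[ 0.538  0.8    0.268]
 [-0.843  0.51   0.169]
 [-0.001 -0.317  0.949]] [[338.60847081   0.         323.15745472]
 [  0.         338.60847081 243.20586219]
 [  0.           0.           1.        ]]
[299.58117701 169.44497573]
[219 109]
```

View pics/w1.png

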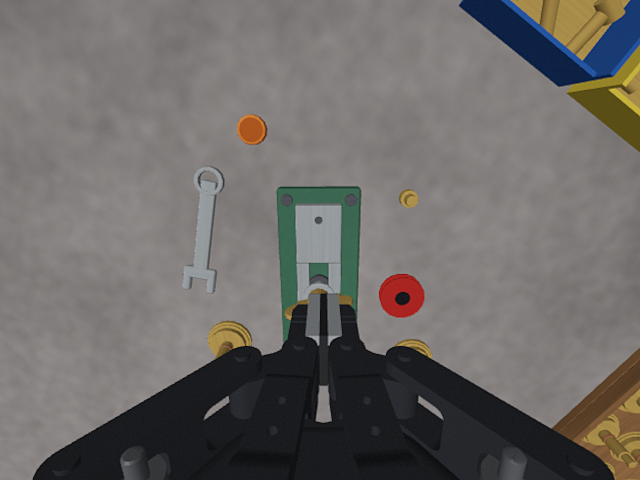

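View pics/v2.png

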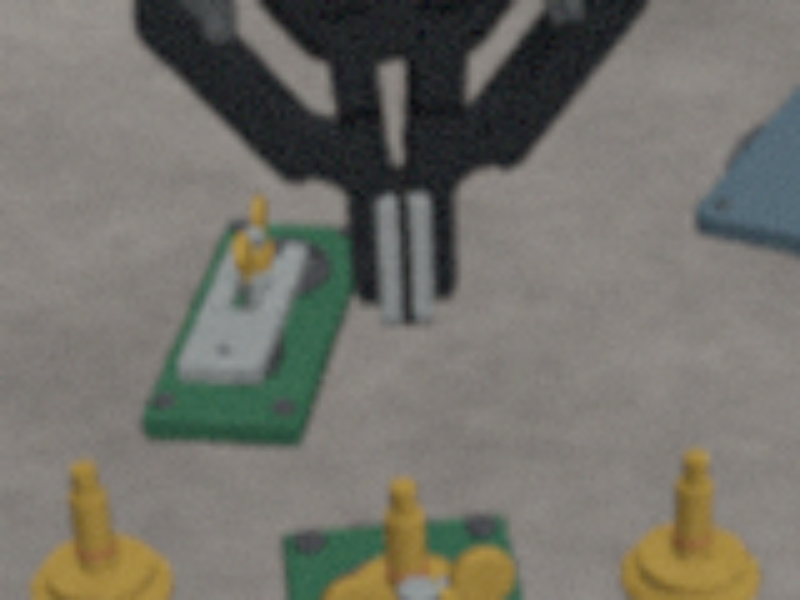

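The nested valve and brass wings confirm this is the right, larger fixture; the other one is smaller with an empty nest. The wrist image shows the heel edge at (295–341,206), the plate end at (277–361,187) and the stud at (319,281). The fingertip in the scene image sits about 3.5 px lower than projected, so the scene camera has a small bias.

Run:
```python
from fit import *
q=np.load('q.npy'); Wc=ld('w1')
c,n=np.cos(q[2]),np.sin(q[2]); R=np.array([[c,n],[-n,c]])
L=lambda P:np.round(R@(P[:2]-q[:2])*1e3,1)
for nm,u,v,z in(('pl',277,187.5,.018),('pr',361,187.5,.018),('hl',295,206,.0465),('hr',341,206,.0465),('slotend',319,263,.0465),('stud',319,280,.074)):
    P=atz(Wc,u,v,z);print(nm,P.round(4),L(P))
S=ld('s1')
# bias-corrected fits: free row offset common to each cam
rr=lambda p:r(p[:3])+np.tile([0,p[3],0,p[4]],4)
f=least_squares(rr,[*q,0,0]);print(f.x,f.fun.round(1))
# tool tip in fixture frame
s_=arm.observe();print(L(s_['ee_pos']))
```

```text
pl [0.5826 0.0427 0.018 ] [-109.   -45.4]
pr [ 0.63   -0.0316  0.018 ] [-109.1   42.6]
hl [0.5824 0.0178 0.0465] [-95.5 -24.6]
hr [ 0.6067 -0.0202  0.0465] [-95.5  20.5]
slotend [ 0.5442 -0.0342  0.0465] [-35.3  -1.3]
stud [ 0.5388 -0.038   0.074 ] [-28.6  -1. ]
[ 0.51536543 -0.05188728  3.70674099  2.21652083  3.79489569] [-0.9  0.7  0.3  0.1  0.5 -0.1 -1.8  0.1  1.8 -0.6 -0.2  0.3 -1.  -0.
  2.2 -0.4]
[-84.3   5.3]
```

>>> send_rows(rows=[[[3.1, 2.7, -5, 0, 0, 0, 0], [3.1, 2.7, -10, 0, 0, 0, 0], [3.1, 2.7, -15, 0, 0, 0, 0], [3.1, 2.7, -19, 0, 0, 0, 0], [3.1, 2.7, -19.9, 0, 0, 0, 0], [2.3, 2.2, -19.9, 0, 0, 0, 0], [1.5, 1.7, -19.9, 0, 0, 0, 0], [0.9, 1.3, -19.9, 0, 0, 0, 0], [0.5, 1.05, -19.9, 0, 0, 0, 0], [0.1, 0.8, -19.9, 0, 0, 0, 0], [0.1, 0.8, -19.9, 0, 0, 0, 0]]])

```text
time_s: 3.0
ee_pos: [0.5907, -0.0045, 0.0552]
eef_rot: [[0.845, 0.535, 0.001], [0.535, -0.845, -0.001], [0.0, 0.001, -1.0]]
force: [-0.0, 0.0, 0.6]
grip_width: 0.002
```

```bash
cat >> h.py <<'E'
q=np.array([.5145,-.053,3.708]); c_,n_=np.cos(q[2]),np.sin(q[2]); R2=np.array([[c_,n_],[-n_,c_]])
L=lambda P:np.round(R2@(np.asarray(P)[:2]-q[:2])*1e3,1)
def st():
    s=arm.observe(); print('t',s['time_s'],'fix',L(s['ee_pos']),'pos',s['ee_pos'].round(4),'F',np.round(s['force'],1),'Ffix',(R2@s['force'][:2]).round(1),'M',s['ft_torque'].round(2)); return s
E
python3 -c "
from h import *
st()"
```

```text
t 3.0 fix [-90.3  -0.1] pos [ 0.5907 -0.0045  0.0552] F [-0.   0.   0.6] Ffix [ 0. -0.] M [ 0.04 -0.06  0.  ]
```

>>> send_rows(rows=[[[-0.25, -0.16, 0, 0, 0, 0, 0], [-0.42, -0.27, 0, 0, 0, 0, 0], [-0.6, -0.38, 0, 0, 0, 0, 0], [-0.7, -0.45, 0, 0, 0, 0, 0], [-0.8, -0.51, 0, 0, 0, 0, 0]]])

```text
time_s: 3.5
ee_pos: [0.5826, -0.0088, 0.0542]
eef_rot: [[0.845, 0.535, -0.0], [0.535, -0.845, 0.0], [-0.0, -0.0, -1.0]]
force: [0.9, -1.0, -0.0]
grip_width: -0.002
```

```bash
python3 -c "
from h import *
st();d=shot('scene','s3');w=shot('wrist','w3')
a=cv2.imread('pics/s3.png')[185:315,225:395];b=cv2.imread('pics/w3.png')
cv2.imwrite('pics/v3.png',np.hstack([cv2.resize(a,(400,306),interpolation=cv2.INTER_CUBIC),cv2.resize(b,(400,306))]))"
```

```text
t 3.5 fix [-81.2  -0.7] pos [ 0.5826 -0.0088  0.0542] F [ 0.9 -1.  -0. ] Ffix [-0.2  1.3] M [ 0.11 -0.35 -0.  ]
```

View pics/v3.png

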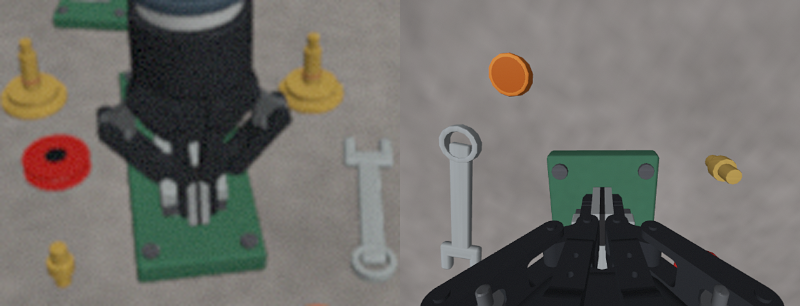

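>>> send_rows(rows=[[[-0.1, -0.06, 0, 0, 0, 0, 0], [-0.2, -0.13, 0, 0, 0, 0, 0], [-0.2, -0.13, 0, 0, 0, 0, 0]]])

```text
time_s: 3.9
ee_pos: [0.5818, -0.0093, 0.0543]
eef_rot: [[0.844, 0.536, 0.003], [0.536, -0.844, 0.001], [0.003, 0.0, -1.0]]
force: [5.8, 2.2, -3.4]
grip_width: -0.002
```

```bash
python3 -c "
from h import *
st()"
```

```text
t 3.9 fix [-80.2  -0.8] pos [ 0.5818 -0.0093  0.0543] F [ 5.8  2.2 -3.4] Ffix [-6.1  1.2] M [ 0.53 -1.18  0.01]
```

>>> send_rows(rows=[[[-0.13, -0.08, 0, 0, 0, 0, 0], [-0.25, -0.16, 0, 0, 0, 0, 0], [-0.25, -0.16, 0, 0, 0, 0, 0]]])

```text
time_s: 4.2
ee_pos: [0.5816, -0.0092, 0.0547]
eef_rot: [[0.844, 0.537, 0.007], [0.537, -0.844, 0.004], [0.008, 0.001, -1.0]]
force: [11.7, 4.9, -7.9]
grip_width: -0.0
```

```bash
python3 -c "
from h import *
st()"
```

```text
t 4.2 fix [-80.1  -0.9] pos [ 0.5816 -0.0092  0.0547] F [11.7  4.9 -7.9] Ffix [-12.5   2.2] M [ 1.17 -2.32  0.04]
```

>>> send_rows(rows=[[[1, 0.6, 0, 0, 0, 0, 0], [3, 1.9, 0, 0, 0, 0, 0], [4.5, 2.8, 5, 0, 0, 0, 0], [5.5, 3.4, 10, 0, 0, 0, 0], [5.5, 3.4, 14, 0, 0, 0, 0], [5.5, 3.4, 14, 0, 0, 0, 0]]])

```text
time_s: 4.8
ee_pos: [0.6369, 0.0231, 0.2008]
eef_rot: [[0.845, 0.535, 0.01], [0.535, -0.845, 0.001], [0.008, 0.005, -1.0]]
force: [0.8, -0.7, -0.4]
grip_width: -0.002
```

```bash
python3 -c "
from h import *
st();w=shot('wrist','w4');C=ld('w4');u=proj(C,[q[0],q[1],.07]);print(u)
a=cv2.imread('pics/w4.png');y,x=int(u[1])-90,int(u[0])-120;x=max(0,min(x,400));y=max(0,min(y,300));print(x,y)
cv2.imwrite('pics/v4.png',cv2.resize(a[y:y+180,x:x+240],(800,600),interpolation=cv2.INTER_CUBIC))"
```

```text
t 4.8 fix [-144.1    1.5] pos [0.6369 0.0231 0.2008] F [ 0.8 -0.7 -0.4] Ffix [-0.3  1. ] M [-0.03 -0.03 -0.04]
[321.50807012 391.29127419]
201 300
```

View pics/v4.png

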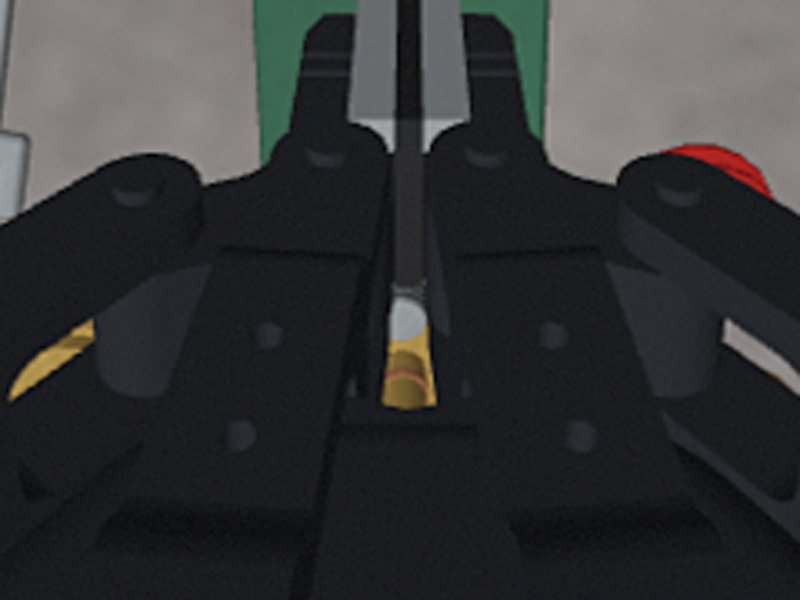

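```bash
cat >> h.py <<'E'
def rows(pts,base=None):
    b=arm.observe()['ee_pos'] if base is None else np.asarray(base); out=[]
    for x,y,z in pts:
        w=np.r_[q[:2]+R2.T@np.array([x,y])/1e3,z/1e3]; out.append([*np.round((w-b)*100,1).tolist(),0,0,0,0])
    print(len(out),out)
def arc(a,b,n,r,d,z):
    for t in np.radians(np.linspace(a,b,n)):
        yield r*np.cos(t)-d*np.sin(t), r*np.sin(t)+d*np.cos(t), z
E
python3 -c "
from h import *
rows([(27,-24,200)]*4+[(27,-24,150),(27,-24,110),(27,-24,85),(27,-24,80),(27,-24,80)])"
```

```text
9 [[-15.6, -7.0, 0.3, 0, 0, 0, 0], [-15.6, -7.0, 0.3, 0, 0, 0, 0], [-15.6, -7.0, 0.3, 0, 0, 0, 0], [-15.6, -7.0, 0.3, 0, 0, 0, 0], [-15.6, -7.0, -4.7, 0, 0, 0, 0], [-15.6, -7.0, -8.7, 0, 0, 0, 0], [-15.6, -7.0, -11.2, 0, 0, 0, 0], [-15.6, -7.0, -11.7, 0, 0, 0, 0], [-15.6, -7.0, -11.7, 0, 0, 0, 0]]
```

>>> send_rows(rows=[[[-15.6, -7.0, 0.3, 0, 0, 0, 0], [-15.6, -7.0, 0.3, 0, 0, 0, 0], [-15.6, -7.0, 0.3, 0, 0, 0, 0], [-15.6, -7.0, 0.3, 0, 0, 0, 0], [-15.6, -7.0, -4.7, 0, 0, 0, 0], [-15.6, -7.0, -8.2, 0, 0, 0, 0], [-15.6, -7.0, -8.2, 0, 0, 0, 0]]])

```text
time_s: 5.55
ee_pos: [0.4721, -0.0479, 0.1079]
eef_rot: [[0.845, 0.535, -0.012], [0.535, -0.845, 0.0], [-0.01, -0.006, -1.0]]
force: [-0.2, -0.3, -1.2]
grip_width: 0.001
```

```bash
python3 -c "
from h import *
st();shot('scene','s5');shot('side','d5')
a=cv2.imread('pics/s5.png')[195:295,250:350];b=cv2.imread('pics/d5.png')[225:325,270:370]
cv2.imwrite('pics/v5.png',np.hstack([cv2.resize(i,(400,400),interpolation=cv2.INTER_CUBIC) for i in(a,b)]))"
```

```text
t 5.55 fix [ 33. -27.] pos [ 0.4721 -0.0479  0.1079] F [-0.2 -0.3 -1.2] Ffix [0.3 0.2] M [ 0.02 -0.   -0.04]
```

View pics/v5.png

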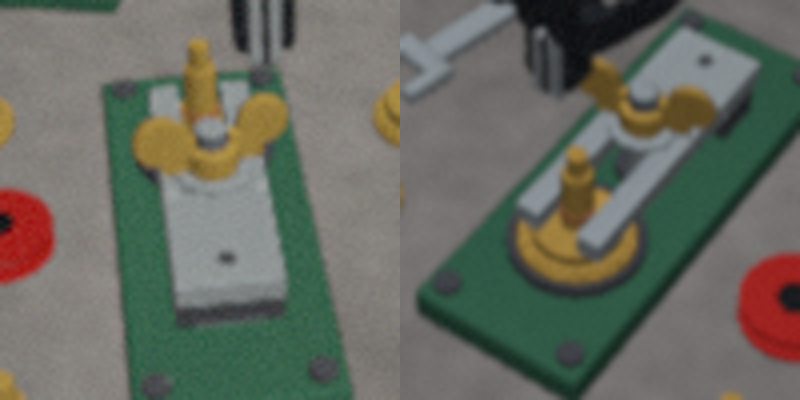

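>>> send_rows(rows=[[[0.2, 0.1, -1.5, 0, 0, 0, 0], [0.2, 0.1, -2.5, 0, 0, 0, 0], [0.2, 0.1, -2.8, 0, 0, 0, 0], [0.2, 0.1, -2.8, 0, 0, 0, 0]]])

```text
time_s: 6.05
ee_pos: [0.4792, -0.0468, 0.0846]
eef_rot: [[0.845, 0.535, -0.0], [0.535, -0.845, -0.0], [-0.0, 0.0, -1.0]]
force: [-0.2, -0.3, 0.7]
grip_width: -0.003
```

```bash
python3 -c "
from h import *
st()
rows(list(arc(275,175,12,26,14,80)))"
```

```text
t 6.05 fix [ 26.4 -24.2] pos [ 0.4792 -0.0468  0.0846] F [-0.2 -0.3  0.7] Ffix [0.3 0.2] M [-0.02  0.07  0.01]
12 [[0.8, 0.6, -0.5, 0, 0, 0, 0], [1.1, 1.0, -0.5, 0, 0, 0, 0], [1.3, 1.4, -0.5, 0, 0, 0, 0], [1.7, 1.7, -0.5, 0, 0, 0, 0], [2.1, 1.9, -0.5, 0, 0, 0, 0], [2.5, 2.1, -0.5, 0, 0, 0, 0], [3.0, 2.3, -0.5, 0, 0, 0, 0], [3.4, 2.3, -0.5, 0, 0, 0, 0], [3.9, 2.3, -0.5, 0, 0, 0, 0], [4.3, 2.2, -0.5, 0, 0, 0, 0], [4.8, 2.0, -0.5, 0, 0, 0, 0], [5.2, 1.8, -0.5, 0, 0, 0, 0]]
```

>>> send_rows(rows=[[[0.8, 0.6, -0.3, 0, 0, 0, 0], [1.1, 1.0, -0.3, 0, 0, 0, 0], [1.3, 1.4, -0.3, 0, 0, 0, 0], [1.7, 1.7, -0.3, 0, 0, 0, 0], [2.1, 1.9, -0.3, 0, 0, 0, 0], [2.5, 2.1, -0.3, 0, 0, 0, 0], [3.0, 2.3, -0.3, 0, 0, 0, 0], [3.4, 2.3, -0.3, 0, 0, 0, 0], [3.9, 2.3, -0.3, 0, 0, 0, 0], [4.3, 2.2, -0.3, 0, 0, 0, 0], [4.8, 2.0, -0.3, 0, 0, 0, 0], [5.2, 1.8, -0.3, 0, 0, 0, 0]]])

```text
time_s: 7.25
ee_pos: [0.5316, -0.0288, 0.0813]
eef_rot: [[0.845, 0.535, -0.0], [0.535, -0.845, 0.0], [0.0, -0.0, -1.0]]
force: [-1.3, 0.3, -0.4]
grip_width: 0.004
```

```bash
python3 -c "
from h import *
st();shot('scene','s6');shot('side','d6')
rows(list(arc(167,95,9,26,14,80)))"
```

```text
t 7.25 fix [-27.5 -11.3] pos [ 0.5316 -0.0288  0.0813] F [-1.3  0.3 -0.4] Ffix [ 1.  -0.9] M [ 0.17  0.3  -0.03]
9 [[0.2, -0.2, -0.1, 0, 0, 0, 0], [0.5, -0.5, -0.1, 0, 0, 0, 0], [0.8, -0.9, -0.1, 0, 0, 0, 0], [1.0, -1.3, -0.1, 0, 0, 0, 0], [1.1, -1.8, -0.1, 0, 0, 0, 0], [1.2, -2.2, -0.1, 0, 0, 0, 0], [1.2, -2.7, -0.1, 0, 0, 0, 0], [1.1, -3.2, -0.1, 0, 0, 0, 0], [0.9, -3.6, -0.1, 0, 0, 0, 0]]
```

>>> send_rows(rows=[[[0.2, -0.2, -0.1, 0, 0, 0, 0], [0.5, -0.5, -0.1, 0, 0, 0, 0], [0.8, -0.9, -0.1, 0, 0, 0, 0], [1.0, -1.3, -0.1, 0, 0, 0, 0], [1.1, -1.8, -0.1, 0, 0, 0, 0], [1.2, -2.2, -0.1, 0, 0, 0, 0], [1.2, -2.7, -0.1, 0, 0, 0, 0], [1.1, -3.2, -0.1, 0, 0, 0, 0], [0.9, -3.6, -0.1, 0, 0, 0, 0], [0.9, -3.6, -0.1, 0, 0, 0, 0]]])

```text
time_s: 8.35
ee_pos: [0.5398, -0.0659, 0.0803]
eef_rot: [[0.845, 0.534, -0.0], [0.534, -0.845, -0.001], [-0.001, 0.001, -1.0]]
force: [-0.8, -0.4, 0.9]
grip_width: 0.005
```

```bash
python3 -c "
from h import *
st();
rows([(-20,23,80),(-20,23,100),(-20,23,125),(0,0,125)]+[(30,-24,125)]*3)"
```

```text
t 8.35 fix [-14.4  24.5] pos [ 0.5398 -0.0659  0.0803] F [-0.8 -0.4  0.9] Ffix [ 0.9 -0.2] M [-0.04 -0.02 -0.  ]
7 [[0.4, 0.4, -0.0, 0, 0, 0, 0], [0.4, 0.4, 2.0, 0, 0, 0, 0], [0.4, 0.4, 4.5, 0, 0, 0, 0], [-2.5, 1.3, 4.5, 0, 0, 0, 0], [-6.4, 1.7, 4.5, 0, 0, 0, 0], [-6.4, 1.7, 4.5, 0, 0, 0, 0], [-6.4, 1.7, 4.5, 0, 0, 0, 0]]
```

>>> send_rows(rows=[[[-0.4, 0.4, 0, 0, 0, 0, 0], [0.4, 0.4, 2.0, 0, 0, 0, 0], [0.4, 0.4, 4.5, 0, 0, 0, 0], [-2.5, 1.3, 4.5, 0, 0, 0, 0], [-6.3, 1.7, 4.5, 0, 0, 0, 0], [-6.3, 1.7, 4.5, 0, 0, 0, 0], [-6.3, 1.7, 4.5, 0, 0, 0, 0], [-6.3, 1.7, 2.0, 0, 0, 0, 0], [-6.3, 1.7, 0.5, 0, 0, 0, 0], [-6.3, 1.7, 0, 0, 0, 0, 0], [-6.3, 1.7, 0, 0, 0, 0, 0]]])

```text
time_s: 9.45
ee_pos: [0.4776, -0.0476, 0.0799]
eef_rot: [[0.845, 0.535, -0.001], [0.535, -0.845, 0.0], [-0.0, -0.0, -1.0]]
force: [0.1, -0.6, 0.4]
grip_width: 0.003
```

```bash
python3 -c "
from h import *
st();shot('scene','s7');shot('side','d7')
a=cv2.imread('pics/s7.png')[195:295,250:350];b=cv2.imread('pics/d7.png')[225:325,270:370]
cv2.imwrite('pics/v7.png',np.hstack([cv2.resize(i,(400,400),interpolation=cv2.INTER_CUBIC) for i in(a,b)]))
rows(list(arc(272,175,12,26,14,80)))"
```

```text
t 9.45 fix [ 28.2 -24.3] pos [ 0.4776 -0.0476  0.0799] F [ 0.1 -0.6  0.4] Ffix [0.2 0.5] M [-0.03  0.06  0.02]
12 [[1.0, 0.8, -0.1, 0, 0, 0, 0], [1.3, 1.2, -0.1, 0, 0, 0, 0], [1.6, 1.6, -0.1, 0, 0, 0, 0], [1.9, 1.8, -0.1, 0, 0, 0, 0], [2.3, 2.1, -0.1, 0, 0, 0, 0], [2.7, 2.3, -0.1, 0, 0, 0, 0], [3.1, 2.4, -0.1, 0, 0, 0, 0], [3.6, 2.4, -0.1, 0, 0, 0, 0], [4.0, 2.4, -0.1, 0, 0, 0, 0], [4.5, 2.3, -0.1, 0, 0, 0, 0], [4.9, 2.1, -0.1, 0, 0, 0, 0], [5.3, 1.9, -0.1, 0, 0, 0, 0]]
```

View pics/v7.png

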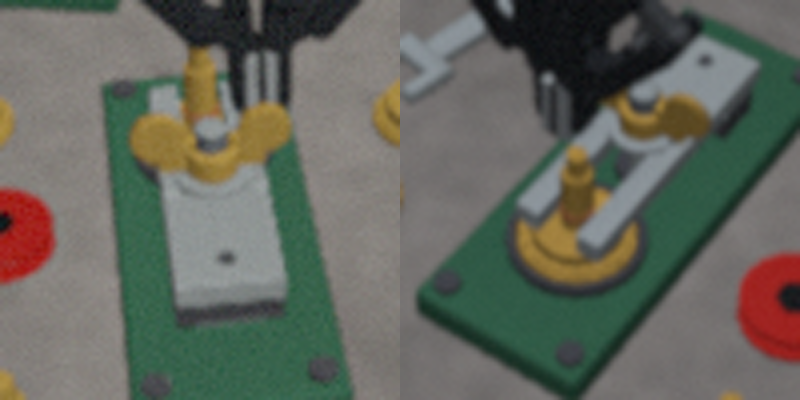

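>>> send_rows(rows=[[[1.0, 0.8, 0, 0, 0, 0, 0], [1.3, 1.2, 0, 0, 0, 0, 0], [1.6, 1.6, 0, 0, 0, 0, 0], [1.9, 1.8, 0, 0, 0, 0, 0], [2.3, 2.1, 0, 0, 0, 0, 0]]])

```text
time_s: 10.05
ee_pos: [0.4999, -0.0268, 0.0802]
eef_rot: [[0.845, 0.535, -0.001], [0.535, -0.845, -0.0], [-0.001, -0.0, -1.0]]
force: [-2.7, -0.7, -0.0]
grip_width: 0.0
```

```bash
python3 -c "
from h import *
st()
rows(list(arc(232,166,12,26,14,80)))"
```

```text
t 10.05 fix [ -1.7 -30. ] pos [ 0.4999 -0.0268  0.0802] F [-2.7 -0.7 -0. ] Ffix [ 2.7 -0.8] M [-0.26  0.37 -0.02]
12 [[0.3, 0.1, -0.0, 0, 0, 0, 0], [0.6, 0.2, -0.0, 0, 0, 0, 0], [0.9, 0.3, -0.0, 0, 0, 0, 0], [1.2, 0.3, -0.0, 0, 0, 0, 0], [1.5, 0.3, -0.0, 0, 0, 0, 0], [1.8, 0.3, -0.0, 0, 0, 0, 0], [2.1, 0.3, -0.0, 0, 0, 0, 0], [2.4, 0.2, -0.0, 0, 0, 0, 0], [2.7, 0.0, -0.0, 0, 0, 0, 0], [3.0, -0.1, -0.0, 0, 0, 0, 0], [3.2, -0.3, -0.0, 0, 0, 0, 0], [3.5, -0.5, -0.0, 0, 0, 0, 0]]
```

>>> send_rows(rows=[[[0.3, 0.1, 0, 0, 0, 0, 0], [0.6, 0.2, 0, 0, 0, 0, 0], [0.9, 0.3, 0, 0, 0, 0, 0]]])

```text
time_s: 10.35
ee_pos: [0.5093, -0.0236, 0.0802]
eef_rot: [[0.845, 0.535, -0.0], [0.535, -0.845, 0.0], [-0.0, -0.0, -1.0]]
force: [-2.2, -0.1, -0.9]
grip_width: -0.0
```

>>> send_rows(rows=[[[0.3, 0, 0, 0, 0, 0, 0], [0.6, 0, 0, 0, 0, 0, 0], [0.9, 0, 0, 0, 0, 0, 0]]])

```text
time_s: 10.65
ee_pos: [0.5186, -0.0237, 0.0803]
eef_rot: [[0.845, 0.535, 0.0], [0.535, -0.845, 0.0], [0.0, -0.0, -1.0]]
force: [-1.5, 0.1, 0.5]
grip_width: -0.001
```

>>> send_rows(rows=[[[0.3, 0, 0, 0, 0, 0, 0], [0.6, -0.1, 0, 0, 0, 0, 0], [0.8, -0.3, 0, 0, 0, 0, 0]]])

```text
time_s: 10.95
ee_pos: [0.5266, -0.0266, 0.0803]
eef_rot: [[0.845, 0.536, 0.0], [0.536, -0.845, 0.0], [0.0, -0.0, -1.0]]
force: [-0.5, 0.5, 0.5]
grip_width: 0.0
```

>>> send_rows(rows=[[[0.3, -0.1, 0, 0, 0, 0, 0], [0.5, -0.3, 0, 0, 0, 0, 0], [0.8, -0.5, 0, 0, 0, 0, 0]]])

```text
time_s: 11.25
ee_pos: [0.5343, -0.0318, 0.0803]
eef_rot: [[0.845, 0.535, -0.0], [0.535, -0.845, 0.0], [-0.0, -0.0, -1.0]]
force: [-1.6, 1.3, -0.8]
grip_width: -0.003
```

```bash
python3 -c "
from h import *
st()
rows(list(arc(166,95,12,26,14,80)))"
```

```text
t 11.25 fix [-28.1  -7.3] pos [ 0.5343 -0.0318  0.0803] F [-1.6  1.3 -0.8] Ffix [ 0.7 -1.9] M [0.2  0.27 0.01]
12 [[0.0, 0.0, -0.0, 0, 0, 0, 0], [0.3, -0.2, -0.0, 0, 0, 0, 0], [0.5, -0.5, -0.0, 0, 0, 0, 0], [0.6, -0.8, -0.0, 0, 0, 0, 0], [0.8, -1.1, -0.0, 0, 0, 0, 0], [0.9, -1.4, -0.0, 0, 0, 0, 0], [0.9, -1.7, -0.0, 0, 0, 0, 0], [1.0, -2.0, -0.0, 0, 0, 0, 0], [1.0, -2.4, -0.0, 0, 0, 0, 0], [0.9, -2.7, -0.0, 0, 0, 0, 0], [0.8, -3.0, -0.0, 0, 0, 0, 0], [0.7, -3.3, -0.0, 0, 0, 0, 0]]
```

>>> send_rows(rows=[[[0.3, -0.2, 0, 0, 0, 0, 0], [0.5, -0.5, 0, 0, 0, 0, 0], [0.6, -0.8, 0, 0, 0, 0, 0]]])

```text
time_s: 11.55
ee_pos: [0.5407, -0.04, 0.0804]
eef_rot: [[0.845, 0.535, 0.001], [0.535, -0.845, 0.0], [0.001, 0.0, -1.0]]
force: [-0.8, 0.3, -0.4]
grip_width: 0.001
```

>>> send_rows(rows=[[[0.2, -0.3, 0, 0, 0, 0, 0], [0.3, -0.6, 0, 0, 0, 0, 0], [0.3, -0.9, 0, 0, 0, 0, 0]]])

```text
time_s: 11.85
ee_pos: [0.5435, -0.049, 0.0804]
eef_rot: [[0.845, 0.535, 0.001], [0.535, -0.845, -0.0], [0.0, 0.0, -1.0]]
force: [-0.1, 1.1, -0.0]
grip_width: -0.0
```

>>> send_rows(rows=[[[0.1, -0.3, 0, 0, 0, 0, 0], [0.1, -0.7, 0, 0, 0, 0, 0], [0, -1.0, 0, 0, 0, 0, 0]]])

```text
time_s: 12.15
ee_pos: [0.5439, -0.0579, 0.0804]
eef_rot: [[0.845, 0.535, 0.002], [0.535, -0.845, 0.002], [0.002, -0.0, -1.0]]
force: [2.3, 10.1, -1.7]
grip_width: 0.004
```

>>> send_rows(rows=[[[-0.1, -0.3, 0, 0, 0, 0, 0], [-0.2, -0.6, 0, 0, 0, 0, 0], [-0.2, -0.6, 0, 0, 0, 0, 0]]])

```text
time_s: 12.45
ee_pos: [0.5436, -0.0584, 0.0807]
eef_rot: [[0.842, 0.539, 0.005], [0.539, -0.842, 0.008], [0.009, -0.004, -1.0]]
force: [5.4, 14.8, -4.4]
grip_width: 0.0
```

```bash
python3 -c "
from h import *
st()"
```

```text
t 12.45 fix [-21.6  20.1] pos [ 0.5436 -0.0584  0.0807] F [ 5.4 14.8 -4.4] Ffix [-12.5  -9.6] M [ 3.25 -1.12 -0.05]
```

```bash
python3 -c "
from h import *
rows([(-28,14,80),(-38,8,80),(-45,5,100),(-60,0,150),(-100,0,200),(-140,0,230),(-140,60,260),(-140,60,260)])"
```

```text
8 [[0.2, 0.9, -0.1, 0, 0, 0, 0], [0.7, 1.9, -0.1, 0, 0, 0, 0], [1.2, 2.5, 1.9, 0, 0, 0, 0], [2.2, 3.8, 6.9, 0, 0, 0, 0], [5.5, 5.9, 11.9, 0, 0, 0, 0], [8.9, 8.0, 14.9, 0, 0, 0, 0], [12.1, 3.0, 17.9, 0, 0, 0, 0], [12.1, 3.0, 17.9, 0, 0, 0, 0]]
```

>>> send_rows(rows=[[[0.4, 0.8, 0, 0, 0, 0, 0], [0.9, 1.6, 0, 0, 0, 0, 0], [1.2, 2.5, 0, 0, 0, 0, 0], [1.6, 3.0, 3, 0, 0, 0, 0], [2.2, 3.8, 7, 0, 0, 0, 0], [5.5, 5.9, 12, 0, 0, 0, 0], [8.9, 8.0, 15, 0, 0, 0, 0], [8.9, 13.0, 18, 0, 0, 0, 0], [8.9, 13.0, 18, 0, 0, 0, 0], [8.9, 13.0, 18, 0, 0, 0, 0]]])

```text
time_s: 13.45
ee_pos: [0.6308, 0.0691, 0.262]
eef_rot: [[0.842, 0.539, 0.003], [0.539, -0.842, 0.002], [0.003, 0.0, -1.0]]
force: [0.0, 0.3, -0.4]
grip_width: 0.002
```

```bash
python3 -c "
from h import *
st();shot('scene','s8');shot('side','d8')
a=cv2.imread('pics/s8.png')[205:285,260:340];b=cv2.imread('pics/d8.png')[230:310,280:360]
cv2.imwrite('pics/v8.png',np.hstack([cv2.resize(i,(400,400),interpolation=cv2.INTER_CUBIC) for i in(a,b)]))
S=ld('s8');D=ld('d8')
# predicted ear centre / foot rows, with row bias
for nm,C,o in(('S',S,(260,205+0)),('D',D,(280,230))):
  for z in (.069,.0726):
   for ph in(109,289):
    t=np.radians(ph);p=q[:2]+R2.T@(.023*np.array([np.cos(t),np.sin(t)]))
    print(nm,z,ph,((proj(C,[*p,z])+[0,3]-o)*5).round(0))"
```

```text
t 13.45 fix [-163.7  -40.6] pos [0.6308 0.0691 0.262 ] F [ 0.   0.3 -0.4] Ffix [-0.2 -0.2] M [-0.02  0.05 -0.01]
S 0.069 109 [152. 147.]
S 0.069 289 [274. 110.]
S 0.0726 109 [152. 139.]
S 0.0726 289 [274. 101.]
D 0.069 109 [316. 118.]
D 0.069 289 [196.  93.]
D 0.0726 109 [317. 111.]
D 0.0726 289 [196.  86.]
```

View pics/v8.png

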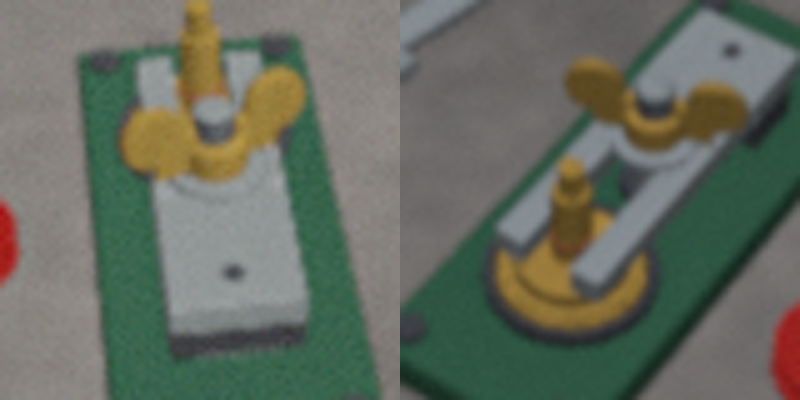

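```bash
python3 -c "
from h import *
rows([(-100,-40,200)]*2+[(31,-23,200)]*4+[(31,-23,150),(31,-23,110),(31,-23,90),(31,-23,80),(31,-23,80)])"
```

```text
11 [[-5.2, -3.0, -5.9, 0, 0, 0, 0], [-5.2, -3.0, -5.9, 0, 0, 0, 0], [-15.3, -11.4, -5.9, 0, 0, 0, 0], [-15.3, -11.4, -5.9, 0, 0, 0, 0], [-15.3, -11.4, -5.9, 0, 0, 0, 0], [-15.3, -11.4, -5.9, 0, 0, 0, 0], [-15.3, -11.4, -10.9, 0, 0, 0, 0], [-15.3, -11.4, -14.9, 0, 0, 0, 0], [-15.3, -11.4, -16.9, 0, 0, 0, 0], [-15.3, -11.4, -17.9, 0, 0, 0, 0], [-15.3, -11.4, -17.9, 0, 0, 0, 0]]
```

Wings now sit at about 109°/289° and the nut is about 3 mm lower. To check it is really seated, I'll push lightly on the other wing. First I'll stop above it.

>>> send_rows(rows=[[[-5.2, -3.0, -5.9, 0, 0, 0, 0], [-5.2, -3.0, -5.9, 0, 0, 0, 0], [-15.3, -11.4, -5.9, 0, 0, 0, 0], [-15.3, -11.4, -5.9, 0, 0, 0, 0], [-15.3, -11.4, -5.9, 0, 0, 0, 0], [-15.3, -11.4, -5.9, 0, 0, 0, 0], [-15.3, -11.4, -10.9, 0, 0, 0, 0], [-15.3, -11.4, -13.5, 0, 0, 0, 0], [-15.3, -11.4, -13.5, 0, 0, 0, 0], [-15.3, -11.4, -13.5, 0, 0, 0, 0]]])

```text
time_s: 14.55
ee_pos: [0.4768, -0.0493, 0.1251]
eef_rot: [[0.845, 0.534, -0.002], [0.534, -0.845, -0.0], [-0.001, -0.001, -1.0]]
force: [0.1, -0.1, 0.5]
grip_width: 0.002
```

```bash
python3 -c "
from h import *
st();rows([(31,-23,100),(31,-23,80),(31,-23,80),(27,-24.3,80),(25,-25,80),(24,-25.4,80),(23,-25.7,80)])"
```

```text
t 14.55 fix [ 29.8 -23.3] pos [ 0.4768 -0.0493  0.1251] F [ 0.1 -0.1  0.5] Ffix [-0.1  0.2] M [0.06 0.03 0.03]
7 [[-0.1, -0.1, -2.5, 0, 0, 0, 0], [-0.1, -0.1, -4.5, 0, 0, 0, 0], [-0.1, -0.1, -4.5, 0, 0, 0, 0], [0.2, 0.2, -4.5, 0, 0, 0, 0], [0.3, 0.4, -4.5, 0, 0, 0, 0], [0.4, 0.5, -4.5, 0, 0, 0, 0], [0.4, 0.6, -4.5, 0, 0, 0, 0]]
```

>>> send_rows(rows=[[[-0.1, -0.1, -2.5, 0, 0, 0, 0], [-0.1, -0.1, -4.3, 0, 0, 0, 0], [-0.1, -0.1, -4.5, 0, 0, 0, 0], [0.1, 0.2, -4.5, 0, 0, 0, 0], [0.3, 0.4, -4.5, 0, 0, 0, 0], [0.3, 0.4, -4.5, 0, 0, 0, 0]]])

```text
time_s: 15.15
ee_pos: [0.4798, -0.0459, 0.0813]
eef_rot: [[0.845, 0.535, -0.001], [0.535, -0.845, -0.002], [-0.002, 0.001, -1.0]]
force: [-2.7, -3.8, 0.9]
grip_width: 0.002
```

```bash
python3 -c "
from h import *
st()"
```

```text
t 15.15 fix [ 25.5 -24.6] pos [ 0.4798 -0.0459  0.0813] F [-2.7 -3.8  0.9] Ffix [4.3 1.8] M [-0.74  0.7   0.05]
```

>>> send_rows(rows=[[[0.1, 0.1, 0, 0, 0, 0, 0], [0.1, 0.1, 0, 0, 0, 0, 0]]])

```text
time_s: 15.35
ee_pos: [0.4799, -0.0457, 0.0812]
eef_rot: [[0.845, 0.534, -0.003], [0.534, -0.845, -0.003], [-0.004, 0.001, -1.0]]
force: [-5.5, -6.0, 2.8]
grip_width: -0.008
```

```bash
python3 -c "
from h import *
st()"
```

```text
t 15.35 fix [ 25.2 -24.7] pos [ 0.4799 -0.0457  0.0812] F [-5.5 -6.   2.8] Ffix [7.9 2.1] M [-1.14  1.07  0.  ]
```

It didn't turn at 8 N, well above the 1–2 N that turns the free nut, so it's seated. Backing off and lifting clear.

>>> send_rows(rows=[[[-0.6, -0.6, 0, 0, 0, 0, 0], [-0.6, -0.6, 3, 0, 0, 0, 0], [-0.6, -0.6, 8, 0, 0, 0, 0], [-0.6, -0.6, 13, 0, 0, 0, 0], [9, 5, 17, 0, 0, 0, 0], [13, 11, 18, 0, 0, 0, 0], [13, 11, 18, 0, 0, 0, 0], [13, 11, 18, 0, 0, 0, 0], [13, 11, 18, 0, 0, 0, 0]]])

```text
time_s: 16.25
ee_pos: [0.6144, 0.0723, 0.2629]
eef_rot: [[0.841, 0.54, 0.006], [0.54, -0.841, 0.005], [0.008, -0.001, -1.0]]
force: [0.0, 0.6, 0.5]
grip_width: -0.003
```

```bash
python3 -c "
from h import *
st();shot('scene','s9');shot('side','d9')
a=cv2.imread('pics/s9.png')[185:335,220:420];b=cv2.imread('pics/d9.png')[200:350,240:440]
cv2.imwrite('pics/v9.png',np.hstack([cv2.resize(i,(400,300),interpolation=cv2.INTER_CUBIC) for i in(a,b)]))"
```

```text
t 16.25 fix [-151.6  -52.1] pos [0.6144 0.0723 0.2629] F [0.  0.6 0.5] Ffix [-0.4 -0.5] M [-0.01  0.01  0.01]
```

View pics/v9.png

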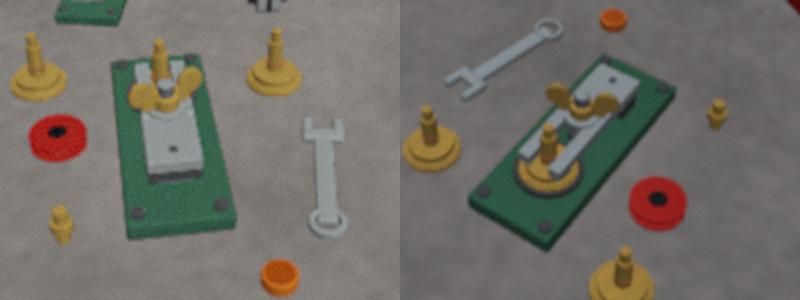

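The final views show the strap home with its fork around the stem and the valve down in its nest. Both loose valves, the reel, cap, nipple and spanner are still in place, and the arm is clear.

```bash
python3 -c "
from h import *
print(order.sign_off())"
```

```text
the job is handed in; nothing more can be done
None
```

The valve body is clamped and the job is handed in, after about 16 s of robot time.

- **Strap:** I pushed it by its heel to the end stop. It stopped moving while the force rose to about 12 N. The pictures show the fork straddling the stem and the valve down in its nest.
- **Wing nut:** Two clockwise fingertip strokes turned it about 6.2 rad in total and brought it down about 3 mm. It then stopped hard.
- **Seating check:** I pushed lightly on the opposite wing, and it did not turn at 8 N, where 1–2 N turns it when free. I judged it seated from this, because the camera height could not settle it.
- **Too firm at the stop:** I sent two moves together there, so the finger pressed with about 16 N (about 0.4 Nm) for a moment. That is firmer than I intended for finger-tight, but well under the force limits.
- **Camera disagreement:** The scene and side cameras put the fixture about 13 mm apart, from a 2–4 pixel vertical bias in each. I corrected this with a joint fit and the wrist camera.
- **Other items:** In the last pictures the loose valves, reel, cap, nipple and spanner show no movement, and the arm was clear.

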